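# Sort the wooden wares at the market stall

## Task

Sort the mixed wooden wares on the stall table into their bins by type: lay both spoons in the long tray, stand the doll upright in the small deep crate, and pull the comb up out of its sprung display stand and put it in the round basket. Leave the steel flask, the candle jar and the tea cup standing where they are.

Things in the scene. Friction and masses are not known exactly. Their poses are not given: they have to be found in the camera images.
- tray: long open plywood tray, fixed, for the spoons: outside 90 mm (x) by 200 mm (y) by 35 mm high, walls and floor 5 mm. Origin at the centre of its underside on the table, z up
- crate: small open plywood crate, fixed, for the doll: outside 86 mm (x) by 120 mm (y) by 45 mm high, walls and floor 5 mm. Origin at the centre of its underside, z up
- basket: round open plywood basket, fixed, for the comb: 156 mm outside diameter at the rim, 140 mm at the foot, 50 mm high, wall and floor 5 mm. Origin at the centre of its underside, z up
- stand: wooden display stand, fixed, 64 mm (x) by 90 mm (y) by 30 mm high, with an open-ended slot along y, 11 mm wide, cut from the top down to 12 mm above the table; two sprung brass noses in one side of the slot snap into a groove in the comb (about 10 to 20 N, straight up, pulls it out, free after 15 mm of lift; clear of the stand after 18 mm). Origin at the centre of its underside, z up
- comb: wooden comb, 10 mm thick (x), 104 mm long (y), 58 mm high (z), 60 g, standing on its back edge in the stand's slot, teeth upward, so that its upper 40 mm shows above the stand. Origin at the middle of its lower edge; x is across its thickness; flat faces from 15 to 58 mm above the origin; on both sides a 3 mm deep groove runs along it 6 to 15 mm above the origin
- comb_mid (a point): middle of the comb, 30 mm above its origin
- spoon1: wooden spoon 1 (both spoons are alike), 166 mm long, 50 g, lying flat. Origin on its underside, near mid-length, x axis pointing along the spoon to the bowl. Handle: a straight bar 14 mm wide (y) and 12 mm high, from x = -85 to +42 mm; round bowl, 45 mm diameter, 14 mm high, centred at x = +59 mm
- spoon2: wooden spoon 2 (both spoons are alike), 166 mm long, 50 g, lying flat. Origin on its underside, near mid-length, x axis pointing along the spoon to the bowl. Handle: a straight bar 14 mm wide (y) and 12 mm high, from x = -85 to +42 mm; round bowl, 45 mm diameter, 14 mm high, centred at x = +59 mm
- spoon1_bowl (a point): centre of the bowl of spoon 1, at mid-thickness (6 mm above its underside)
- spoon1_end (a point): end of the handle of spoon 1, at mid-thickness (6 mm above its underside)
- spoon2_bowl (a point): centre of the bowl of spoon 2, at mid-thickness (6 mm above its underside)
- spoon2_end (a point): end of the handle of spoon 2, at mid-thickness (6 mm above its underside)
- doll: plain turned wooden doll, standing, round, 100 mm high, 120 g. Origin at the centre of its foot, z up its axis. Belly 56 mm diameter at about a third of its height; head 37 mm diameter, straight-sided from 62 to 84 mm above the foot, then rounding off to the top (grip it there)
- cup: white ceramic tea cup without a handle, empty, bystander, standing loose: 70 mm diameter at the rim, 85 mm high, 0.25 kg. Origin at the centre of its foot
- flask: steel flask with a dark cup-shaped cap, bystander, standing loose: 58 mm diameter, 180 mm high, 0.45 kg. Origin at the centre of its foot
- jar: candle jar of glass with a wooden lid, bystander, standing loose: 66 mm diameter, 85 mm high, 0.35 kg. Origin at the centre of its foot
There are look-alikes about, which are no part of the job. What is shaped like the comb but turquoise is not meant.

How it is judged:
At the end, for the whole second after the job is handed in: Spoons inside the tray (bowl centre and handle end within 45 mm across, 98 mm along, below 45 mm); doll on the crate floor, tilted under 0.25 rad; comb_mid within 45 mm (level) of the basket centre, under 65 mm up; all at rest (0.03 m/s); flask, jar, cup within 30 mm of their starts (x of spoon1_bowl in the frame of tray between -0.045 and 0.045 m and y of spoon1_bowl in the frame of tray between -0.098 and 0.098 m and z of each of spoon1_bowl, spoon1_end, spoon2_bowl, spoon2_end in the frame of tray below 0.045 m and x of spoon1_end in the frame of tray between -0.045 and 0.045 m and y of spoon1_end in the frame of tray between -0.098 and 0.098 m and x of spoon2_bowl in the frame of tray between -0.045 and 0.045 m and y of spoon2_bowl in the frame of tray between -0.098 and 0.098 m and x of spoon2_end in the frame of tray between -0.045 and 0.045 m and y of spoon2_end in the frame of tray between -0.098 and 0.098 m and x of doll in the frame of crate between -0.04 and 0.04 m and y of doll in the frame of crate between -0.057 and 0.057 m and z of doll in the frame of crate below 0.015 m and angle between doll's own z axis and vertical below 0.25 rad and horizontal distance between comb_mid and basket below 0.045 m and z of comb_mid in the frame of basket below 0.065 m and linear speed of each of spoon1, spoon2, doll, comb below 0.03 m/s and distance of each of flask, jar, cup from where it was at the start of the episode below 0.03 m); the robot touches nothing.
It fails at once if the steel flask is shifted by more than 30 mm or tipped (distance of flask from where it was at the start of the episode above 0.03 m or angle between flask's own z axis and vertical above 0.3 rad).
It fails at once if the candle jar is shifted by more than 30 mm or tipped (distance of jar from where it was at the start of the episode above 0.03 m or angle between jar's own z axis and vertical above 0.3 rad).
It fails at once if the tea cup is shifted by more than 30 mm or tipped (distance of cup from where it was at the start of the episode above 0.03 m or angle between cup's own z axis and vertical above 0.3 rad).
It also fails if it takes over 72 s, if anything falls off the work surface, if the arm or the gripper's body presses on something with over 40 N, if the wrist force passes 120 N, or if a joint passes its speed limit or range.

## Robot

A 7-joint arm with a two-finger parallel gripper is mounted at the origin on the work surface. World frame = base frame: x ahead of the robot, y to its left, z up, the work surface at z = 0. Lengths are in m, angles in rad, forces in N, time in s.
With the tool pointing down it reaches from about 0.425 to 0.925 m from the base axis. Payload 6.8 kg.
Tool frame: the origin (TCP) lies on the front face of the gripper's body, between the roots of the fingers; the fingertips stand 73 mm ahead of it and the grasp point (between the pads) lies 54 mm ahead of it (env.nose_length is the distance from the TCP to the fingertips, in m); z points along the fingers, y is the line along which they close (so a half turn about z gives the same grasp; the last joint's range is limited). The gripper opens to 85 mm and grips with 20 to 120 N. Pads are 22 mm wide; open, the fingers measure 114 mm over their backs; the gripper's body (76 mm by 85 mm) begins 54 mm behind the grasp point. The pads swing forward as they close: fully open they stand 13 mm farther back than shut.
Start: joints at [1.125, 0.477, 0.022, 1.555, -0.011, 1.109, -0.083], TCP at [0.224, -0.637, 0.304] pointing down, gripper open.
Joint ranges: [-2.96, 2.96], [-0.34, 2.1], [-1.41, 1.46], [0.24, 2.44], [-1.37, 4.51], [0.17, 1.92], [-2.96, 2.96]. Speed limits (rad/s): [2.39, 2.39, 3.14, 3.14, 3.14, 3.14, 3.14].

## Interface

Orientations are given as a unit quaternion [w, x, y, z].
In Python, from cell import env, kin, camera, calibration, job gives the robot as it stands. The module is installed in compiled form; this text tells all that it offers. Calls block until the motion is done:
- env.reach(position, orientation): joint-space move of the TCP to a pose.
- env.movel(position, velocity=0.15, rot=None, stop_force=None): straight line of the TCP; rot=None keeps the orientation; velocity is the mean speed in m/s. With stop_force (N) it stops when the force on the tool has changed by that much, and returns True; else False.
- env.goto_joints(angles): joint-space move.
- env.grip(opening, f_grip=None): finger opening in m; f_grip is the grip in N (None keeps the last); returns when the fingers have stopped.
- env.dwell(seconds).
- kin.inverse_kinematics(position, orientation): joint angles nearest the present ones, or None.
- env.get_state(): the state.
- camera(name): name is "side" or "top" or "wrist"; returns (picture, depth): 420x560x3 uint8, blue, green, red; 420x560 float32, m along the optical axis (not along the pixel's ray), 0 where there is no reading.
- calibration(name): a dict with "fx", "fy", "cx", "cy" (pixels), "rvec" (rotation vector, rad) and "tvec" (3), from world to camera coordinates, as OpenCV has them. Camera axes: x right, y down, z forward; pixel columns grow to the right and rows downward; lengths in m; the calibration is good to about 2 mm. A picture is of the moment at which its call begins: read the wrist's pose just before it. calibration takes no time and is no camera call; for the wrist camera it gives the pose at the moment of the call.
A pose or a line that the arm cannot do raises env.PlanningError and nothing moves.
- job.job_done(): hands the job in; it is judged then, once.
The state is a dict: "time": time; "qpos": joint angles; "joint_velocities": joint speeds; "joint_torque": joint torques, N m; "tcp_pos": TCP position; "orientation": TCP orientation; "force": force on the tool from outside, world axes, zero at the start; "torque": the same for the moment, N m; "opening": finger opening in m; "gripper_force": force on a finger pad.
Only numpy, scipy, OpenCV 4.12 (cv2) and the standard library are available. Lean on these libraries where they do the work, as an engineer would, in place of code of your own. Each camera call takes 0.05 s, during which the arm holds its last target. There are 200 camera calls.

## Working session

There is one attempt and no reset: what is moved stays moved. The work goes in short steps, each a Python script; the robot and the scene stay as the last script left them, time stands still between calls to the robot, and variables do not carry over. Pictures are saved under pics/ and viewed, at most 10 in all, crops included, and the job is handed in when it is done.

```bash
mkdir -p pics; cat > h.py <<'E'
import numpy as np, cv2
from cell import env, kin, camera, calibration, job
def cloud(name):
    c=calibration(name); im,d=camera(name)
    R=cv2.Rodrigues(np.array(c["rvec"],float))[0]; t=np.array(c["tvec"],float).ravel()
    v,u=np.mgrid[:d.shape[0],:d.shape[1]]
    P=np.stack([(u-c["cx"])/c["fx"]*d,(v-c["cy"])/c["fy"]*d,d],-1)
    W=(P-t)@R
    W[d==0]=np.nan
    return im,d,W
E
python3 - <<'E'
from h import *
for n in("top","side"):
    im,d,W=cloud(n); cv2.imwrite(f"pics/{n}0.png",im); np.savez(f"{n}0.npz",im=im,W=W)
    c=calibration(n); R=cv2.Rodrigues(np.array(c["rvec"],float))[0]; print(n,-R.T@np.array(c["tvec"]).ravel(),c["fx"],(d==0).mean())
    for v in range(20,420,95): print([tuple(np.round(W[v,u],2)) for u in range(20,560,130)])
print(env.get_state()["time"],env.nose_length,env.get_state()["orientation"])
E
```

```text
top [ 0.303037   -0.01370002  1.01597426] 404.92368611953884 0.00413265306122449
[(np.float64(1.46), np.float64(1.27), np.float64(-0.76)), (np.float64(1.37), np.float64(0.59), np.float64(-0.6)), (np.float64(1.49), np.float64(0.02), np.float64(-0.76)), (np.float64(1.41), np.float64(-0.55), np.float64(-0.62)), (np.float64(1.51), np.float64(-1.2), np.float64(-0.75))]
[(np.float64(0.69), np.float64(0.69), np.float64(-0.0)), (np.float64(0.7), np.float64(0.34), np.float64(-0.0)), (np.float64(0.71), np.float64(0.0), np.float64(0.0)), (np.float64(0.72), np.float64(-0.34), np.float64(-0.0)), (np.float64(0.73), np.float64(-0.68), np.float64(0.0))]
[(np.float64(0.44), np.float64(0.64), np.float64(0.02)), (np.float64(0.45), np.float64(0.32), np.float64(0.01)), (np.float64(0.45), np.float64(-0.01), np.float64(0.03)), (np.float64(0.47), np.float64(-0.34), np.float64(-0.0)), (np.float64(0.47), np.float64(-0.66), np.float64(0.01))]
[(np.float64(0.2), np.float64(0.63), np.float64(0.0)), (np.float64(0.21), np.float64(0.31), np.float64(-0.0)), (np.float64(0.22), np.float64(-0.01), np.float64(0.0)), (np
[... 1269 characters left out ...]
7)), (np.float64(0.02), np.float64(-0.62), np.float64(0.0))]
[(np.float64(-0.11), np.float64(0.79), np.float64(0.54)), (np.float64(0.43), np.float64(0.4), np.float64(-0.0)), (np.float64(0.24), np.float64(0.21), np.float64(0.0)), (np.float64(0.01), np.float64(0.07), np.float64(0.06)), (np.float64(-0.15), np.float64(-0.21), np.float64(-0.0))]
[(np.float64(-0.2), np.float64(0.82), np.float64(0.56)), (np.float64(0.21), np.float64(0.55), np.float64(0.0)), (np.float64(0.06), np.float64(0.39), np.float64(0.0)), (np.float64(-0.1), np.float64(0.22), np.float64(0.0)), (np.float64(-0.12), np.float64(-0.75), np.float64(-0.75))]
0.1 0.0726 [-8.11613298e-04  9.85773711e-01  1.68075863e-01 -1.90086848e-04]
```

View pics/top0.png

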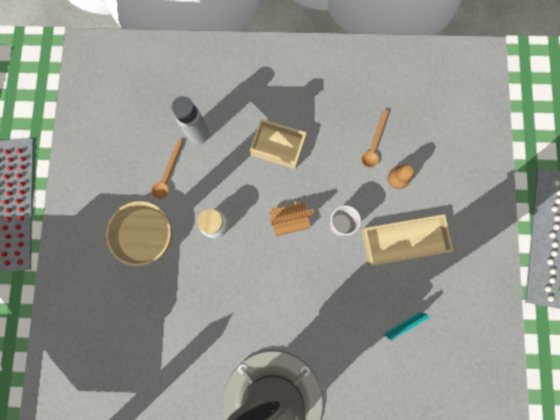

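View pics/side0.png

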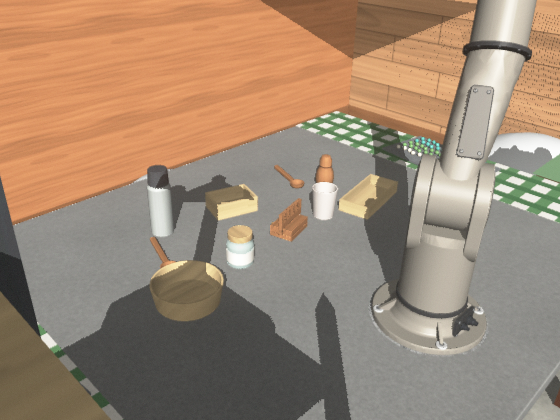

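Top view: spoon A bowl (160,190)/handle end (180,141), and spoon B bowl (370,158)/end (386,110). Doll at (401,176), crate (278,144), tray (407,240), basket (139,234), jar (211,222), cup (345,221), flask (190,120).

Comb candidates: the brown one in the stand at (291,213) and the turquoise one at (407,326). The brown one in the stand is the one meant, because turquoise is excluded. I'll confirm it in a crop and measure everything.

```bash
cat > m.py <<'E'
import numpy as np, cv2
T=np.load("top0.npz"); im,W=T["im"],T["W"]
cv2.imwrite("pics/crop.png",cv2.resize(im[90:350,240:470],None,fx=2.25,fy=2.25,interpolation=cv2.INTER_CUBIC))
def pts(box,zmin,zmax=1,sat=None):
    u0,v0,u1,v1=box; P=W[v0:v1,u0:u1].reshape(-1,3)
    hsv=cv2.cvtColor(im,cv2.COLOR_BGR2HSV)[v0:v1,u0:u1].reshape(-1,3)
    m=(P[:,2]>zmin)&(P[:,2]<zmax)
    if sat: m&=(hsv[:,1]>sat)&(hsv[:,0]<25)
    return P[m]
def rep(n,P):
    r=cv2.minAreaRect((P[:,:2]*1000).astype(np.float32)); print(n,len(P),"c",np.round(r[0],1),"sz",np.round(r[1],1),"ang",round(r[2],1),"z",np.round(np.percentile(P[:,2],[2,50,98]),4),"mean",np.round(P[:,:2].mean(0)*1000,1))
rep("tray",pts((355,205,460,275),.028,.04)); rep("crate",pts((245,115,312,172),.038,.05)); rep("basket",pts((98,195,180,275),.044,.06))
rep("standtop",pts((262,195,322,242),.025,.034)); rep("combtop",pts((262,195,322,242),.055,.09)); rep("comb>36",pts((262,195,322,242),.038,.09))
for n,b in(("sA",(145,135,190,202)),("sB",(355,102,392,172))):
    P=pts(b,-.003,.03,120); rep(n,P)
    xy=P[:,:2]*1000; c=xy.mean(0); _,_,V=np.linalg.svd(xy-c,full_matrices=False); a=V[0]; s=(xy-c)@a; w=(xy-c)@V[1]
    print("  ax",a,"ends",c+a*s.min(),c+a*s.max(),"wid lo/hi",np.ptp(w[s<s.min()+30]),np.ptp(w[s>s.max()-30]),"mid handle off", np.median(w[abs(s)<20]))
d=pts((380,155,420,195),.055,.12); rep("doll>62",d); rep("dolltop",pts((380,155,420,195),.09,.12)); rep("dollall",pts((380,155,420,195),.012,.12))
rep("cup",pts((325,200,365,242),.078,.1)); rep("jar",pts((190,200,230,242),.078,.1)); rep("flask",pts((165,90,215,150),.15,.2))
rep("turq",pts((380,305,435,345),.004,.09))
E
python3 m.py
```

```text
tray 551 c [ 389. -318.] sz [ 90.1 201.5] ang 11.2 z [0.0294 0.0347 0.0382] mean [ 389.4 -321.1]
crate 396 c [624.6   3.7] sz [120.1  88.1] ang 73.5 z [0.0385 0.0443 0.0482] mean [623.7   4.3]
basket 493 c [385.8 333.1] sz [153.2 154.5] ang 8.9 z [0.0443 0.0488 0.0527] mean [385.  339.1]
standtop 726 c [436.2 -32.7] sz [67.4 95.7] ang 15.7 z [0.0261 0.0297 0.0332] mean [432.6 -30.5]
combtop 152 c [434.5 -34.4] sz [ 10.3 103.3] ang 15.0 z [0.057  0.0688 0.0726] mean [434.7 -36.9]
comb>36 232 c [434.5 -34.4] sz [ 10.5 103.3] ang 15.0 z [0.0406 0.0665 0.0725] mean [433.8 -35.2]
sA 396 c [552.1 275.3] sz [ 40.8 159.8] ang 65.3 z [0.0032 0.0103 0.0156] mean [536.6 287.9]
  ax [-0.94548574  0.32566349] ends [630.97306458 255.3839097 ] [479.31243958 307.62195568] wid lo/hi 10.69506636867184 41.2405854148128 mid handle off 1.642614707265973
sB 382 c [ 646. -255.] sz [ 38.3 157.8] ang 65.8 z [0.0028 0.0111 0.0155] mean [ 631.5 -243.8]
  ax [-0.95082573  0.30972638] ends [ 723.94831032 -273.97635049] [ 573.30534203 -224.90521212] wid lo/hi 10.940267425409633 38.28053357353617 mid handle off 0.4420364813198947
doll>62 287 c [ 541.1 -297.6] sz [42.2 36.9] ang 46.7 z [0.0556 0.0887 0.1   ] mean [ 539.9 -295.6]
dolltop 135 c [ 543.3 -300.9] sz [30.6 27.2] ang 63.3 z [0.0905 0.0963 0.1005] mean [ 542.9 -299.5]
dollall 487 c [ 538.6 -296.6] sz [53.9 41.8] ang 46.7 z [0.0189 0.0612 0.0997] mean [ 537.1 -292.7]
cup 171 c [ 425.3 -159.2] sz [65.8 67.1] ang 0.9 z [0.0786 0.0844 0.088 ] mean [ 426.8 -160.4]
jar 484 c [415.1 156.2] sz [56.  55.9] ang 65.2 z [0.0808 0.0844 0.0881] mean [414.7 155.9]
flask 491 c [653.9 210.6] sz [48.8 48.1] ang 2.8 z [0.1515 0.1788 0.1822] mean [649.8 209.2]
turq 482 c [ 188.9 -324. ] sz [ 85.  124.4] ang 3.7 z [0.0042 0.0449 0.0603] mean [ 187.3 -308.5]
```

View pics/crop.png

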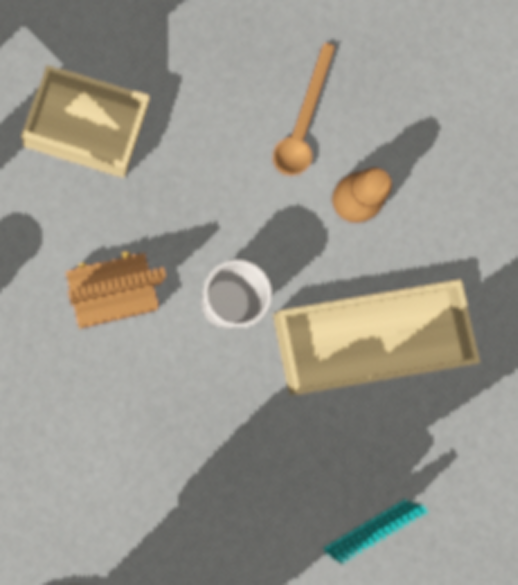

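The crop confirms it: the brown comb stands in the stand at top pixel (291,213), and the turquoise look-alike is at (407,326). Sizes and heights match the spec: comb 10x103 mm with its top at 70 mm, tray 90x201 mm, crate 88x120 mm. I'll start with spoon B.

```bash
cat >> h.py <<'E'
from scipy.spatial.transform import Rotation as Ro
def quat(psi):
    c,s=np.cos(psi),np.sin(psi)
    q=Ro.from_matrix(np.array([[-s,c,0],[c,s,0],[0,0,-1.]])).as_quat(); return q[[3,0,1,2]]
def go(x,y,z,psis):
    """joint move; psis: allowed yaw of closing axis; nearest one with a solution; returns chosen"""
    q0=np.array(env.get_state()["qpos"]); best=None
    for p in psis:
        q=kin.inverse_kinematics([x,y,z],quat(p))
        if q is not None:
            k=np.abs(np.array(q)-q0).max()
            if best is None or k<best[0]: best=(k,p,q)
    env.goto_joints(best[2]); st("go"); return best[1]
def st(m):
    s=env.get_state(); print(m,"t",round(s["time"],2),"tcp",np.round(s["tcp_pos"],4),"open",round(s["opening"],4),"F",np.round(s["force"],1),"gf",np.round(s["gripper_force"],1),flush=True)
def down(x,y,z,v=.15,f=None):
    r=env.movel([x,y,z],velocity=v,stop_force=f); st("move %s"%r); return r
TRAY=(np.array([.389,-.318]),np.radians(11.2)); CRATE=np.array([.6246,.0037]); BASKET=np.array([.3858,.3331])
COMB=np.array([.4345,-.0344]); DOLL=np.array([.5425,-.2995])
def tray(x,y):
    a=TRAY[1]; return TRAY[0]+[x*np.cos(a)-y*np.sin(a),x*np.sin(a)+y*np.cos(a)]
def spoon(box):
    T=np.load("top0.npz"); im,W=T["im"],T["W"]; u0,v0,u1,v1=box
    h=cv2.cvtColor(im,cv2.COLOR_BGR2HSV)[v0:v1,u0:u1].reshape(-1,3); P=W[v0:v1,u0:u1].reshape(-1,3)
    P=P[(h[:,1]>120)&(h[:,0]<25)&(P[:,2]>-.003)&(P[:,2]<.03)][:,:2]
    c=P.mean(0); a=np.linalg.svd(P-c,full_matrices=False)[2][0]; a=a*np.sign(((P-c)@a**1).mean() or 1)
    s=(P-c)@a; 
    if np.ptp(((P-c)@[-a[1],a[0]])[s<s.min()+.03])>.025: a=-a; s=-s
    H=P[(s<s.min()+.1)&(s>s.min()+.005)]
    l=cv2.fitLine(H.astype(np.float32),cv2.DIST_HUBER,0,.01,.01).ravel(); d=l[:2]*np.sign(l[:2]@a); p0=l[2:]
    s=(P-p0)@d; mid=p0+d*(s.min()+s.max())/2          # mid-length = origin -1.75 mm
    bowl=P[s>s.max()-.04]; 
    print("spoon mid",mid,"dir",np.degrees(np.arctan2(d[1],d[0])),"len",np.ptp(s),"bowl off-line",np.median((bowl-p0)@[-d[1],d[0]]))
    return mid,np.arctan2(d[1],d[0])
def pick_spoon(box,g=.01):
    mid,b=spoon(box); p=mid+g*np.array([np.cos(b),np.sin(b)])
    psi=go(*p,.17,[b+np.pi/2,b-np.pi/2]); env.grip(.036,40)
    down(*p,.083,.2)
    if down(*p,.0755,.03,6): down(*p,env.get_state()["tcp_pos"][2]+.003,.05)
    env.grip(0,40); st("grip"); down(*p,.2,.25)
    return psi-b,g       # closing yaw minus bowl direction
E
python3 - <<'E'
from h import *
spoon((145,135,190,202))
off,g=pick_spoon((355,102,392,172))
im,_=camera("top"); cv2.imwrite("pics/spB.png",im[90:290,300:500])
# place: bowl along tray +y, at tray x=-.015
b=TRAY[1]+np.pi/2
p=tray(-.015,g)
go(*p,.15,[b+off]); down(*p,.111,.15)
env.grip(.034); env.dwell(.2); down(*p,.2,.25)
E
```

```text
spoon mid [0.5549197 0.2805695] dir 162.64945095431844 len 0.1602805658197528 bowl off-line -0.0037949850699976473
spoon mid [ 0.64870153 -0.24923916] dir 162.16997352027516 len 0.1584304894740655 bowl off-line -9.041620332829449e-05
go t 2.2 tcp [ 0.6388 -0.2478  0.1701] open 0.0852 F [-0.1 -0.3  0.3] gf 0.0
move False t 3.32 tcp [ 0.6397 -0.246   0.0836] open 0.036 F [-0.1 -0.6  0.8] gf 0.0
move False t 3.72 tcp [ 0.6392 -0.2462  0.0758] open 0.036 F [ 0.3 -0.5 -0.4] gf 0.0
grip t 4.04 tcp [ 0.6395 -0.2462  0.0759] open 0.0125 F [ 0.1 -0.2  2.4] gf 41.1
move False t 4.69 tcp [ 0.6385 -0.2463  0.1993] open 0.0124 F [-0.9  0.6 -1.1] gf 40.6
go t 5.83 tcp [ 0.374  -0.3109  0.1501] open 0.0128 F [ 0.3  0.4 -0. ] gf 43.3
move False t 6.23 tcp [ 0.3733 -0.3106  0.1108] open 0.0129 F [-0.2  0.5 -0.4] gf 43.3
move False t 7.28 tcp [ 0.3724 -0.3113  0.2007] open 0.034 F [ 0.3  0.2 -1. ] gf 0.0
```

```bash
python3 - <<'E'
from h import *
im,d,W=cloud("top"); cv2.imwrite("pics/a.png",cv2.resize(im[90:300,330:480],None,fx=3,fy=3))
env.grip(.07,40)
psi=go(*DOLL,.22,np.radians(np.arange(0,360,30)))
down(*DOLL,.126,.15); env.grip(0,45); st("grip"); down(*DOLL,.25,.25)
z0=.126+.009
go(*CRATE,.22,np.radians(np.arange(0,360,30))); down(*CRATE,z0+.01,.15)
r=down(*CRATE,z0-.004,.03,6)
env.grip(.06); env.dwell(.2); down(*CRATE,.25,.25)
im,d,W=cloud("side"); cv2.imwrite("pics/b.png",cv2.resize(im[130:330,130:430],None,fx=2,fy=2))
E
```

```text
go t 8.5 tcp [ 0.5419 -0.2995  0.2194] open 0.0697 F [-0.4  0.1 -0.1] gf 0.0
move False t 9.28 tcp [ 0.5428 -0.2998  0.1268] open 0.0703 F [-1.   0.8  0.5] gf 0.0
grip t 9.94 tcp [ 0.5425 -0.2995  0.126 ] open -0.0001 F [-0.5 -0.1  0.6] gf 0.0
move False t 10.59 tcp [ 0.5421 -0.2995  0.2499] open 0.0003 F [-1.1  0.7 -0.4] gf 0.0
go t 11.79 tcp [0.6247 0.0012 0.2196] open -0.0001 F [-0.5  0.2  0.2] gf 0.0
move False t 12.44 tcp [0.6251 0.0035 0.1456] open -0.0002 F [ 0.9 -1.3 -0.4] gf 0.0
move False t 13.06 tcp [0.6246 0.0038 0.1309] open -0.0 F [0.3 0.  0.4] gf 0.0
move False t 14.48 tcp [0.6245 0.0035 0.2504] open 0.0598 F [-0.3 -0.7 -0.4] gf 0.0
```

View pics/a.png

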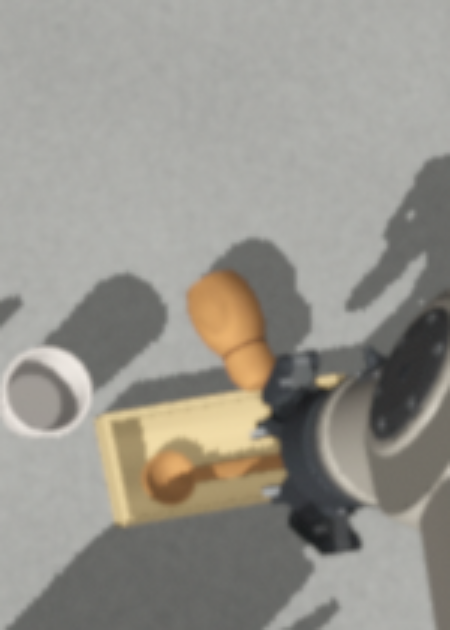

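View pics/b.png

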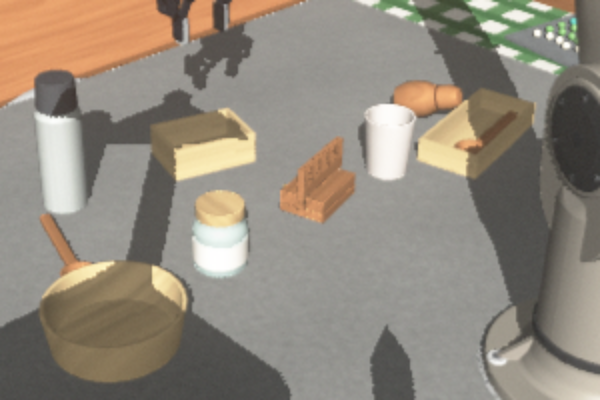

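Spoon B lies in the tray, at crop pixel (170,475)–(285,465). The carried spoon knocked the doll over: it now lies beside the tray with its belly at crop pixel (225,310) and its head at (250,370). I missed that because I moved on before looking. Next I'll measure how it lies and which tool tilts the arm can do for righting it.

```bash
cat >> h.py <<'E'
def doll_pts():
    im,d,W=cloud("top"); h=cv2.cvtColor(im,cv2.COLOR_BGR2HSV); m=(h[...,1]>110)&(h[...,0]<18)&(W[...,2]>.004)
    n,l,s,c=cv2.connectedComponentsWithStats(m.astype(np.uint8)); return im,W,h,m,n,l,s,c
def tilt(phi,beta,half=0):
    """tool z: horizontal heading phi, beta above straight down; closing axis horizontal"""
    z=np.array([np.sin(beta)*np.cos(phi),np.sin(beta)*np.sin(phi),-np.cos(beta)])
    y=np.array([-np.sin(phi),np.cos(phi),0])*(-1 if half else 1)
    q=Ro.from_matrix(np.stack([np.cross(y,z),y,z],1)).as_quat(); return q[[3,0,1,2]]
E
python3 - <<'E'
from h import *
im,W,h,m,n,l,s,c=doll_pts()
for i in range(1,n):
    if s[i,4]>60:
        P=W[l==i]; r=cv2.minAreaRect((P[:,:2]*1000).astype(np.float32)); print(i,np.round(c[i]),s[i,4],np.round(r[0]),np.round(r[1]),round(r[2]),"z",np.round(np.percentile(P[:,2],[5,50,99]),3))
x0,y0=395,165
P=W[170:230,390:430].reshape(-1,3); H=h[170:230,390:430].reshape(-1,3)
P=P[(H[:,1]>140)&(H[:,0]<18)&(P[:,2]>.015)]; np.save("doll.npy",P)
xy=P[:,:2]; cc=xy.mean(0); V=np.linalg.svd(xy-cc,full_matrices=False)[2]; a=V[0]*-np.sign(V[0][0]); sv=(xy-cc)@a; w=(xy-cc)@[-a[1],a[0]]
print("c",cc,"axis",a,np.degrees(np.arctan2(a[1],a[0])),"ext",sv.min(),sv.max())
for k in np.arange(sv.min(),sv.max(),.01):
    q=(sv>=k)&(sv<k+.01); print(round(k-sv.min(),3),"ctr",np.round(cc+a*(k+.005)+np.array([-a[1],a[0]])*(w[q].min()+w[q].max())/2,4),"w",round(np.ptp(w[q])*1000),"zmax",round(np.percentile(P[q,2],95),4),q.sum())
for b in (0,15,30,45,60,75):
    for nm,p in(("pick",[.46,-.33,.14]),("crate",[.56,0,.15])):
        print(b,nm,[f for f in range(-180,180,30) if any(kin.inverse_kinematics(p,tilt(np.radians(f),np.radians(b),k)) is not None for k in(0,1))])
cv2.imwrite("pics/c.png",cv2.resize(im[150:280,340:470],None,fx=4,fy=4))
E
```

```text
1 [166. 175.] 403 [557. 286.] [ 42. 161.] 78 z [0.005 0.011 0.016]
10 [290. 218.] 943 [435. -34.] [ 63. 100.] 15 z [0.027 0.03  0.072]<stdin>:9: RuntimeWarning: Mean of empty slice.
  ret = um.true_divide(
Traceback (most recent call last):
IndexError: index 0 is out of bounds for axis 0 with size 0
```

The doll is hidden from the top camera by the arm. I'll do the comb now, carrying it high, and measure the doll afterwards.

```bash
python3 - <<'E'
from h import *
a=np.radians(15)
go(*COMB,.25,[a,a+np.pi]); env.grip(.04,70)
down(*COMB,.118,.2); r=down(*COMB,.1085,.04,6)
env.grip(0,70); env.dwell(.1); st("grip"); z=env.get_state()["tcp_pos"][2]
down(*COMB,z+.03,.05); down(*COMB,.30,.25); st("lifted")
go(*BASKET,.30,np.radians(np.arange(0,360,30))); down(*BASKET,z+.01,.25)
down(*BASKET,z-.008,.03,6)
env.grip(.03); env.dwell(.2); down(*BASKET,.26,.25)
im,W,h,m,n,l,s,c=doll_pts()
P=W[165:235,380:440].reshape(-1,3); H=h[165:235,380:440].reshape(-1,3)
P=P[(H[:,1]>130)&(H[:,0]<18)&(P[:,2]>.015)]
np.savez("now.npz",im=im,W=W)
cv2.imwrite("pics/c.png",cv2.resize(im[100:280,90:470],None,fx=2,fy=2))
for b in (0,15,30,45,60,75):
    for nm,p in(("pick",[.46,-.33,.14]),("crate",[.56,0,.15])):
        print(b,nm,[f for f in range(-180,180,30) if any(kin.inverse_kinematics(p,tilt(np.radians(f),np.radians(b),k)) is not None for k in(0,1))])
xy=P[:,:2]; cc=xy.mean(0); V=np.linalg.svd(xy-cc,full_matrices=False)[2]; a=V[0]*-np.sign(V[0][0]); sv=(xy-cc)@a; w=(xy-cc)@[-a[1],a[0]]
print("c",cc,"axis",a,np.degrees(np.arctan2(a[1],a[0])),"ext",sv.min(),sv.max())
for k in np.arange(sv.min(),sv.max(),.01):
    q=(sv>=k)&(sv<k+.01); print(round(k-sv.min(),3),"ctr",np.round(cc+a*(k+.005)+np.array([-a[1],a[0]])*(w[q].min()+w[q].max())/2,4),"w",round(np.ptp(w[q])*1000),"zmax",round(np.percentile(P[q,2],95),4),q.sum())
E
```

```text
go t 15.57 tcp [ 0.4352 -0.0342  0.25  ] open 0.0603 F [1.1 0.  0.2] gf 0.0
move False t 16.71 tcp [ 0.4351 -0.0342  0.1186] open 0.04 F [ 0.   0.5 -0.3] gf 0.0
move False t 17.1 tcp [ 0.4345 -0.0345  0.1086] open 0.0397 F [ 0.3  0.3 -0.3] gf 0.0
grip t 17.57 tcp [ 0.4346 -0.0344  0.1087] open 0.0091 F [-0.4  0.2  5.3] gf 68.7
move False t 18.33 tcp [ 0.4343 -0.0345  0.1388] open 0.009 F [-0.5  0.4 -1.3] gf 73.2
move False t 19.12 tcp [ 0.4337 -0.0346  0.2988] open 0.0086 F [ 0.2 -0.1 -1. ] gf 73.2
lifted t 19.12 tcp [ 0.4337 -0.0346  0.2988] open 0.0086 F [ 0.2 -0.1 -1. ] gf 73.2
go t 20.51 tcp [0.3868 0.3315 0.2995] open 0.0091 F [ 0.2 -0.  -0.6] gf 73.2
move False t 21.38 tcp [0.3864 0.3335 0.1197] open 0.0095 F [ 1.  -0.1  0.8] gf 73.2
move True t 21.95 tcp [0.3858 0.3329 0.1018] open 0.0087 F [ 0.1 -0.9  5.5] gf 74.3
move False t 23.27 tcp [0.3856 0.3322 0.2588] open 0.0298 F [-0.5 -0.2 -0.2] gf 0.0
0 pick [-180, -150, -120, -90, -60, -30, 0, 30, 60, 90, 120, 150]
0 crate [-180, -150, -120, -90, -60, -30, 0, 30, 60, 90, 120, 150]
15 pick [-180, -150, -120, -90, -60, -30, 0, 30, 
[... 491 characters left out ...]
75 pick [-180, -150, -120, -90, -60, 0, 30, 60, 90]
75 crate [-150, -120, -90, -60, -30, 30, 60, 90, 120, 150]
c [ 0.48581993 -0.31286272] axis [-0.92973616 -0.36822638] -158.3937250861648 ext -0.04411453983152295 0.05198460988294598
0.0 ctr [ 0.5229 -0.3003] w 35 zmax 0.0509 52
0.01 ctr [ 0.5136 -0.3039] w 44 zmax 0.0556 76
0.02 ctr [ 0.5038 -0.3064] w 44 zmax 0.0573 82
0.03 ctr [ 0.4951 -0.3116] w 45 zmax 0.059 85
0.04 ctr [ 0.4855 -0.3144] w 42 zmax 0.0608 63
0.05 ctr [ 0.4764 -0.3186] w 37 zmax 0.059 47
0.06 ctr [ 0.4667 -0.3212] w 28 zmax 0.0611 54
0.07 ctr [ 0.4573 -0.3248] w 29 zmax 0.0638 49
0.08 ctr [ 0.4482 -0.329 ] w 27 zmax 0.0632 54
0.09 ctr [ 0.4387 -0.3322] w 20 zmax 0.0619 24
```

View pics/c.png

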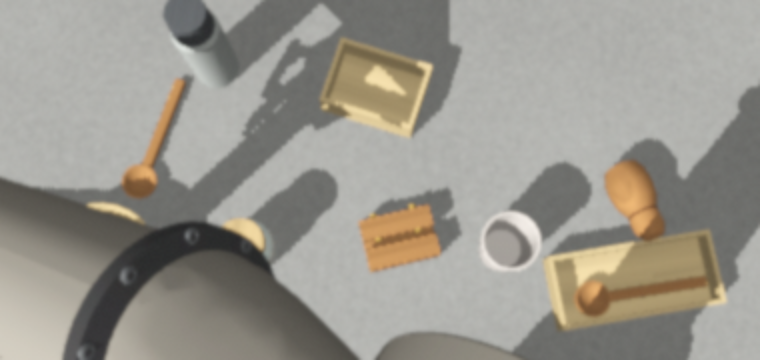

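The comb is out of its stand; the arm hides the basket from the top camera, so I'll check that later. The doll lies with its foot at (0.523,-0.300) and its head propped on the tray's outer wall at about 19° elevation; its axis points toward the base at heading -158°. I'll grip the head with the tool leaning 45° outward, then turn the tool to right the doll, and check it in the air before placing.

```bash
cat >> h.py <<'E'
def tgo(g,phis,beta,halves,up=.0,back=.050):
    """joint move so that the grasp point is at g (+up), tool tilted; returns (phi,half,tcp at g)"""
    q0=np.array(env.get_state()["qpos"]); best=None
    for p in phis:
        for k in halves:
            o=tilt(p,beta,k); zt=np.array([np.sin(beta)*np.cos(p),np.sin(beta)*np.sin(p),-np.cos(beta)]); t=np.array(g)-back*zt
            q=kin.inverse_kinematics(t+[0,0,up],o)
            if q is None or kin.inverse_kinematics(t,o) is None: continue
            c=np.abs(np.array(q)-q0).max()
            if best is None or c<best[0]: best=(c,p,k,t,q)
    env.goto_joints(best[4]); st("tgo phi %.0f half %d cost %.2f"%(np.degrees(best[1]),best[2],best[0])); return best[1:4]
E
python3 - <<'E'
from h import *
g=np.array([.461,-.3235,.044]); phi=np.radians(21.6)
env.grip(.065,45)
_,k,t=tgo(g,[phi],np.radians(45),[0,1],up=.15)
down(*t,.15); 
env.grip(0,45); st("grip")
if env.get_state()["opening"]>.025:
    down(t[0],t[1],.30,.2)
    gp=np.array([*CRATE,.080])
    tgo(gp,np.radians(np.arange(-90,91,15)),np.radians(26),[1-k],up=.16)
    im,_=camera("side"); cv2.imwrite("pics/d.png",cv2.resize(im[60:300,100:400],None,fx=2,fy=2))
    im,_=camera("top"); cv2.imwrite("pics/dt.png",im)
print(k)
E
```

```text
tgo phi 22 half 1 cost 1.44 t 26.1 tcp [ 0.429  -0.3353  0.2296] open 0.0649 F [ 0.3  0.5 -0.7] gf 0.0
move False t 27.25 tcp [ 0.4285 -0.3366  0.08  ] open 0.0647 F [ 0.8 -0.4 -0.2] gf 0.0
grip t 27.61 tcp [ 0.4287 -0.3373  0.0804] open 0.0407 F [-1.1 -1.5  5.9] gf 41.4
move False t 28.86 tcp [ 0.4275 -0.336   0.2987] open 0.0405 F [-0.1  0.6 -1.1] gf 41.1
tgo phi 15 half 0 cost 1.22 t 30.23 tcp [ 0.6029 -0.0037  0.2839] open 0.0407 F [ 0.1  0.7 -1.5] gf 41.0
1
```

View pics/d.png

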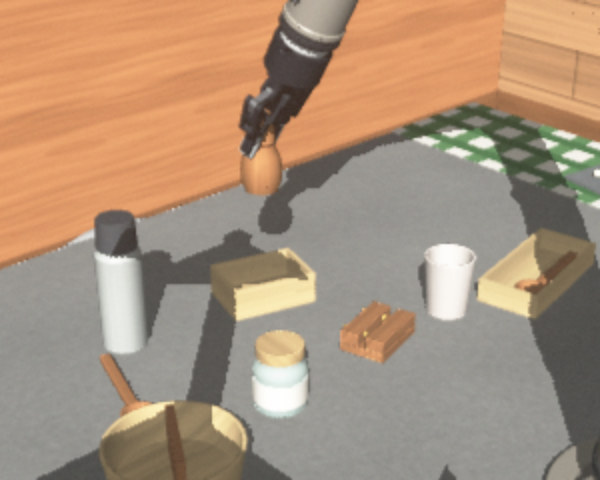

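The doll hangs upright in the gripper, at crop pixel (262,165). The comb stands on edge in the basket at (175,440). I'll measure the doll's foot and axis from the side depth, then lower it until it touches.

```bash
python3 - <<'E'
from h import *
from scipy.optimize import least_squares
im,d,W=cloud("side"); h=cv2.cvtColor(im,cv2.COLOR_BGR2HSV)
x,y=CRATE; m=(np.hypot(W[...,0]-x,W[...,1]-y)<.06)&(W[...,2]>.09)&(W[...,2]<.26)&(h[...,1]>120)&(h[...,0]<18)
P=W[m]; zf=np.percentile(P[:,2],1); print("foot z",zf,len(P))
for a,b in((0,.012),(.012,.025),(.025,.035),(.035,.045)):
    Q=P[(P[:,2]>zf+a)&(P[:,2]<zf+b)]
    r=least_squares(lambda p:np.hypot(Q[:,0]-p[0],Q[:,1]-p[1])-p[2],[x,y,.025],loss="soft_l1",f_scale=.002).x; print(a,len(Q),np.round(r,4))
    if a==.025: c=r
t=np.array(env.get_state()["tcp_pos"]); sh=CRATE-c[:2]; print("shift",sh)
if np.abs(sh).max()<.03 and .02<c[2]<.035:
    t[:2]+=sh; dz=zf-.005
    down(t[0],t[1],t[2]-dz+.02,.15); down(t[0],t[1],t[2]-dz-.010,.03,5)
    env.grip(.075); env.dwell(.15); s=env.get_state()
    down(t[0],t[1],.30,.2)
E
```

```text
foot z 0.16894911726808676 443
0 61 [0.6258 0.0053 0.024 ]
0.012 90 [0.6266 0.0049 0.0265]
0.025 81 [0.6271 0.0047 0.0264]
0.035 78 [0.6282 0.0035 0.0256]
shift [-0.00246719 -0.00101469]Traceback (most recent call last):
  File "<stdin>", line 13, in <module>
  File "h.py", line 27, in down
    r=env.movel([x,y,z],velocity=v,stop_force=f); st("move %s"%r); return r
cell.PlanningError: the arm cannot follow that straight line within its joint ranges
```

```bash
python3 - <<'E'
from h import *
s=env.get_state(); t=np.array(s["tcp_pos"]); c=np.array([.6271,.0047]); off=t[:2]-c
print(np.round(s["qpos"],2),s["time"])
f=t[2]-.164
for a in range(-180,181,15):
    r=np.radians(a); ph=np.radians(15)+r
    o=tilt(ph,np.radians(26),0); R=np.array([[np.cos(r),-np.sin(r)],[np.sin(r),np.cos(r)]]); p=CRATE+R@off
    qs=[kin.inverse_kinematics([*p,z],o) for z in(t[2],f+.08,f+.02,f-.01)]
    print(a,[None if q is None else np.round(q,2).tolist() for q in (qs[0],qs[3])],[q is not None for q in qs])
E
```

```text
[ 0.54  0.32 -0.71  1.98  0.29  0.48  1.5 ] 30.375
-180 [[-0.75, 1.02, 1.26, 1.42, -0.65, 1.72, -0.79], [-0.76, 1.28, 1.26, 1.51, -0.89, 1.57, -0.7]] [True, True, True, True]
-165 [[-0.24, 0.63, 0.09, 1.41, 0.1, 1.53, -1.23], [-0.29, 0.82, 0.17, 1.51, 0.04, 1.24, -1.21]] [True, True, True, True]
-150 [[-0.25, 0.6, 0.04, 1.46, 0.22, 1.47, -1.06], [-0.33, 0.8, 0.16, 1.56, 0.14, 1.18, -1.06]] [True, True, True, True]
-135 [[-0.26, 0.56, -0.01, 1.53, 0.32, 1.4, -0.9], [-0.37, 0.76, 0.15, 1.63, 0.24, 1.09, -0.91]] [True, True, True, True]
-120 [[-0.26, 0.51, -0.06, 1.6, 0.42, 1.31, -0.74], [-0.38, 0.72, 0.12, 1.71, 0.36, 0.99, -0.79]] [True, True, True, True]
-105 [[-0.26, 0.46, -0.08, 1.69, 0.5, 1.2, -0.57], [-0.39, 0.68, 0.1, 1.79, 0.49, 0.87, -0.67]] [True, True, True, True]
-90 [[-0.25, 0.41, -0.1, 1.78, 0.57, 1.08, -0.39], [-0.39, 0.64, 0.08, 1.88, 0.61, 0.75, -0.55]] [True, True, True, True]
-75 [[-0.23, 0.35, -0.11, 1.86, 0.61, 0.94, -0.19], [-0.42, 0.6, 0.12, 1.97, 0.71, 0.6, -0.4]] [True, True, True, True]
-60 [[-0.19, 0.31, -0.14, 1.93, 0.64, 0.8, 0.04], [-0.44, 0.57, 0.17, 2.05
[... 1267 characters left out ...]
1.04, 1.76, -1.84], [-0.6, 1.24, 1.26, 1.66, -1.29, 1.7, -1.66]] [True, True, True, True]
120 [[-0.61, 0.98, 1.26, 1.5, -0.97, 1.81, -1.63], [-0.61, 1.26, 1.26, 1.6, -1.21, 1.72, -1.47]] [True, True, True, True]
135 [[-0.63, 1.01, 1.26, 1.45, -0.89, 1.83, -1.42], [-0.63, 1.27, 1.26, 1.54, -1.12, 1.71, -1.29]] [True, True, True, True]
150 [[-0.66, 1.02, 1.26, 1.42, -0.81, 1.82, -1.21], [-0.66, 1.28, 1.26, 1.51, -1.04, 1.69, -1.09]] [True, True, True, True]
165 [[-0.7, 1.03, 1.26, 1.4, -0.73, 1.78, -1.0], [-0.7, 1.28, 1.26, 1.5, -0.96, 1.64, -0.9]] [True, True, True, True]
180 [[-0.75, 1.02, 1.26, 1.42, -0.65, 1.72, -0.79], [-0.76, 1.28, 1.26, 1.51, -0.89, 1.57, -0.7]] [True, True, True, True]
```

```bash
python3 - <<'E'
from h import *
t=np.array(env.get_state()["tcp_pos"]); off=t[:2]-np.array([.6271,.0047]); f=t[2]-.164
r=np.radians(-90); o=tilt(np.radians(15)+r,np.radians(26),0); p=CRATE+np.array([[0,1],[-1,0]])@off
env.goto_joints(kin.inverse_kinematics([*p,t[2]],o)); st("turned")
down(*p,f+.02,.15); down(*p,f-.01,.03,5)
env.grip(.075); env.dwell(.2)
down(*p,.30,.2)
go(.50,.15,.35,np.radians(np.arange(0,360,30)))
im,d,W=cloud("top"); m=(np.hypot(W[...,0]-CRATE[0],W[...,1]-CRATE[1])<.07)&(W[...,2]>.09)&(W[...,2]<.115)
print("dolltop",np.round(W[m].mean(0),4),W[m][:,2].max(),m.sum(),env.get_state()["time"])
im,_=camera("side"); cv2.imwrite("pics/e.png",cv2.resize(im[100:320,100:420],None,fx=2,fy=2))
E
```

```text
turned t 32.02 tcp [0.6158 0.0272 0.2843] open 0.0405 F [ 0.5 -0.6 -1.2] gf 41.0
move False t 33.13 tcp [0.6166 0.0277 0.1414] open 0.0407 F [-0.1  0.5 -2.2] gf 41.0
move True t 33.73 tcp [0.6161 0.0278 0.1252] open 0.0407 F [-0.9  1.4  5.2] gf 42.8
move False t 35.39 tcp [0.6152 0.0275 0.2987] open 0.0753 F [-0.   0.4 -0.4] gf 0.0
go t 36.19 tcp [0.5003 0.1489 0.349 ] open 0.075 F [-0.2  0.4 -0.2] gf 0.0
dolltop [0.6209 0.0045 0.0988] 0.10647281977252517 170 36.2417
```

View pics/e.png

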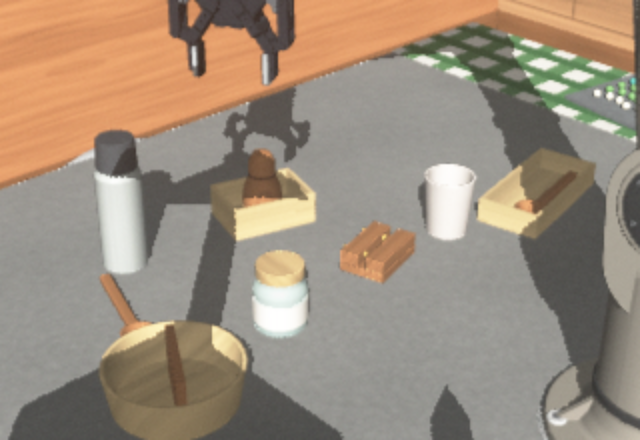

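The doll stands upright in the crate, with its top measured at 105 mm. The comb is centred in the basket and the bystanders haven't moved. Next is spoon A, carried high this time.

```bash
sed -i 's/go(\*p,.17,\[b+np.pi/go(*p,.28,[b+np.pi/; s/down(\*p,.2,.25)$/down(*p,.33,.25)/' h.py; python3 - <<'E'
from h import *
off,g=pick_spoon((145,135,190,202),.018)
b=TRAY[1]-np.pi/2; p=tray(.015,-g)
go(*p,.33,[b+off]); down(*p,.111,.2)
env.grip(.034); env.dwell(.2); down(*p,.25,.25)
go(.45,.0,.35,np.radians(np.arange(0,360,30)))
im,d,W=cloud("top"); cv2.imwrite("pics/f.png",cv2.resize(im[80:290,90:470],None,fx=2,fy=2))
h=cv2.cvtColor(im,cv2.COLOR_BGR2HSV); m=(h[...,1]>150)&(h[...,0]<18); m[:200]=0; m[:,:360]=0
P=W[m]; a=TRAY[1]; L=(P[:,:2]-TRAY[0])@np.array([[np.cos(a),-np.sin(a)],[np.sin(a),np.cos(a)]])
k=P[:,2]<.06; print(np.round(np.percentile(L[k],[1,99],axis=0),3),"zmax",np.percentile(P[k,2],99)); st("end")
for n,c in(("cup",(.4253,-.1592)),("jar",(.4151,.1562)),("flask",(.6539,.2106))):
    q=(np.hypot(W[...,0]-c[0],W[...,1]-c[1])<.05)&(W[...,2]>(.15 if n=="flask" else .078))&(W[...,2]<.2); print(n,c,cv2.minAreaRect(W[q][:,:2].astype(np.float32))[0])
E
```

```text
spoon mid [0.5549197 0.2805695] dir 162.64945095431844 len 0.1602805658197528 bowl off-line -0.0037949850699976473
go t 36.97 tcp [0.538  0.2853 0.279 ] open 0.0751 F [ 0.9 -0.7  0.3] gf 0.0
move False t 38.56 tcp [0.5384 0.2865 0.0841] open 0.0362 F [-0.3  0.2 -0.6] gf 0.0
move False t 38.96 tcp [0.5377 0.2859 0.0755] open 0.036 F [-0.6  0.2  0.3] gf 0.0
grip t 39.28 tcp [0.5379 0.2862 0.0758] open 0.0126 F [-0.2 -0.1  2.4] gf 40.6
move False t 40.45 tcp [0.5371 0.2854 0.3284] open 0.0127 F [ 0.3 -0.  -1.7] gf 40.3
go t 42.71 tcp [ 0.4078 -0.3321  0.3297] open 0.0124 F [0.  0.  0.5] gf 40.3
move False t 43.95 tcp [ 0.4076 -0.3332  0.1117] open 0.0128 F [ 0.8 -0.1 -0.7] gf 40.3
move False t 45.2 tcp [ 0.407  -0.3319  0.249 ] open 0.0338 F [-0.7  0.1 -0.1] gf 0.0
go t 46.52 tcp [ 0.4498 -0.0013  0.3493] open 0.0343 F [ 0.6 -1.1  0.2] gf 0.0Traceback (most recent call last):
  File "<stdin>", line 10, in <module>
    return _quantile_unchecked(
        a, q, axis, out, overwrite_input, method, keepdims, weights)
    return _ureduce(a,
                    func=_quantile_ureduce_func,
    ...<5 lines>...
                    overwrite_input=overwrite_input,
                    method=method)
    r = func(a, **kwargs)
    result = _quantile(arr,
                       quantiles=q,
    ...<2 lines>...
                       out=out,
                       weights=wgt)
    slices_having_nans = np.isnan(arr[-1, ...])
                                  ~~~^^^^^^^^^
IndexError: index -1 is out of bounds for axis 0 with size 0
```

View pics/f.png

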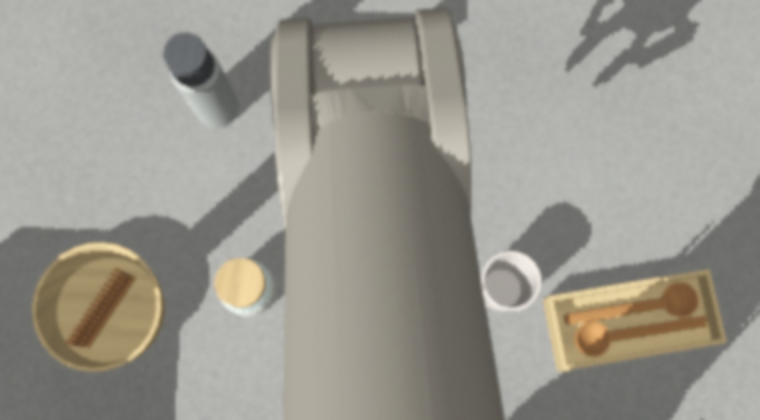

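Both spoons lie flat in the tray with their bowls at opposite ends, crop pixels (682,298) and (594,338). The comb is centred in the basket at (100,307), and the flask, jar and cup are where they started. I'm handing it in.

```bash
python3 -c "
from h import *
print(job.job_done()); st('done')"
```

```text
the job is handed in; nothing more can be done
None
the job is handed in; nothing more can be done
```

I handed the job in at about 47 s (no verdict was returned): both spoons are in the tray, the doll stands in the crate (I knocked it over with a spoon, then righted it), the comb is in the basket, and the flask, jar and cup look unmoved in the last picture.

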